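# Fit a thin head gasket on a compressor cylinder and fold the hold-down fork over it

## Task

Slide the thin tongued gasket flat over the iron slab until its tongue sticks well out over the slab's front edge, then pick it up there without dropping it to the bench. Lay it flat and square on the top of the compressor cylinder, with its hole concentric with the bore and its tongue pointing away from the hinge, let go of it, and then fold the hinged fork fully down onto it. Leave the other things on the bench where they are.

Things in the scene. Friction and masses are not known exactly. Their poses are not given: they have to be found in the camera images.
- gasket: Thin rigid metal gasket, 3 mm thick, about 120 g: square body 90 x 90 mm with a round hole 52 mm across at its centre, and a straight tongue 34 mm wide running 60 mm out from the middle of one side. Starts flat on the slab, tongue roughly towards the front edge. Origin: hole centre, on the underside; the tongue spans x = -45 to -105 mm, y runs across the tongue, z up.
- gasket_tip (a point): Middle of the free end of the gasket's tongue, 105 mm from the hole's centre, at mid thickness.
- slab: Fixed dark iron slab, 250 (x) x 260 (y) mm, flat top 50 mm above the bench, to the left or right of the robot's middle line (cylinder on the other side). Its -x side is the front edge, facing the robot within 0.25 rad. Origin on the bench, 110 mm behind the front edge: top spans x -110 to +140, y -130 to +130 mm. A washer and a socket lie on it near y = +110 and -110 mm.
- slab_edge (a point): Middle of the top front edge of the slab.
- cylinder: Fixed grey finned compressor cylinder; square top flange 98 x 98 mm, 80 mm above the bench, sides along x and y, round bore 40 mm across, 20 mm deep. Origin: on the bench under the bore. The fork's hinge is at its +x side, its ears from 55 mm behind the bore centre, 12 mm proud of the flange; the gasket's tongue goes out over the -x side (facing the robot) and overhangs it by 56 mm.
- bore (a point): Centre of the mouth of the bore, at the height of the flange top (80 mm).
- fork (a joint): Angle of the hold-down fork, in rad: 0 = folded down, lying flat on a 3 mm gasket; 1.57 = upright; up to 1.9. It starts about upright (1.4 to 1.7). Its stiff hinge (0.18 N m) stays where it is left; no latch.
- fork_hinge (a point): Middle of the fork's hinge axis, 62 mm behind the bore centre and 6 mm above the flange top. The axis runs along the cylinder's y.
- fork_bar (a point): Middle of the fork's cross-bar: round steel bar 12 mm thick, 90 mm long, parallel to the hinge and 110 mm from it. It joins the free ends of two flat arms (12 x 6 mm, centred 36 mm either side of the middle), its axis 3 mm above the arms' mid plane when folded down. To fold the fork, push the bar from behind (+x side) towards the robot and then down.
- washer: Bystander: thick steel washer, 34 mm across, 5 mm thick, on the slab near its +y side. Origin: centre of the underside.
- socket: Bystander: steel socket, upright, 28 mm across, 32 mm high, on the slab near its -y side. Origin: centre of the underside.
- piston: Bystander: aluminium piston, 32 mm across, 45 mm high, upright on the bench between slab and cylinder. Origin: centre of the underside.
- driver: Bystander: screwdriver lying on the bench on the middle line, between slab and cylinder. Origin under its middle; shaft along x.
- spanner: Bystander: spanner lying on the bench at the back, on the middle line. Origin under its middle; length along x.
- oil: Bystander: grey can, 56 mm across, 110 mm high, on the bench far to the left. Origin: centre of the underside.
- tin: Bystander: open steel tin, 76 mm across, 60 mm high, on the bench far to the right. Origin: centre of the underside.

How it is judged:
On the way, in this order (a step that is already met when the one before it is completed fails the run):
1. the gasket lies flat on the slab with its tongue standing at least 30 mm out over the front edge (x of gasket_tip in the frame of slab below -0.14 m and x of gasket in the frame of slab above -0.11 m and angle between gasket's own z axis and vertical below 0.06 rad and height (world z) of gasket between 0.045 and 0.055 m), for 0.2 s.
2. the gasket is held in the fingers, clear of the slab (height (world z) of gasket above 0.075 m and contact force between gasket and the fingers above 1 N and contact force between gasket and slab below 0.1 N), for 0.1 s.
3. the gasket lies on the cylinder, hole over the bore, let go of, the fork still up (horizontal distance between gasket and bore below 0.007 m and angle between the x axis of gasket and the x axis of cylinder, either way round below 0.12 rad and x of gasket_tip in the frame of cylinder below -0.08 m and angle between gasket's own z axis and vertical below 0.06 rad and height (world z) of gasket between 0.076 and 0.084 m and contact force between gasket and the fingers below 0.1 N and value of joint fork above 0.8 rad), for 0.2 s.
At the end, for the whole second after the job is handed in: The gasket lies still and flat on the cylinder's top (within 0.06 rad), its hole centred on the bore within 7 mm, its sides square with the flange within 0.12 rad, its tongue on the side away from the hinge, and the fork is folded down on it to within 0.06 rad (horizontal distance between gasket and bore below 0.007 m and angle between the x axis of gasket and the x axis of cylinder, either way round below 0.12 rad and x of gasket_tip in the frame of cylinder below -0.08 m and angle between gasket's own z axis and vertical below 0.06 rad and height (world z) of gasket between 0.076 and 0.084 m and linear speed of gasket below 0.02 m/s and value of joint fork below 0.06 rad); the robot touches nothing.
It fails at once if the gasket is dropped to the bench (height (world z) of gasket below 0.02 m).
It fails at once if another thing on the bench is moved more than 30 mm (distance of any of washer, socket, piston, driver, spanner, oil, tin from where it was at the start of the episode above 0.03 m).
It also fails if it takes over 67 s, if anything falls off the work surface, if the arm or the gripper's body presses on something with over 40 N, if the wrist force passes 120 N, or if a joint passes its speed limit or range.

## Robot

A 6-joint arm with a two-finger parallel gripper is mounted at the origin on the work surface. World frame = base frame: x ahead of the robot, y to its left, z up, the work surface at z = 0. Lengths are in m, angles in rad, forces in N, time in s.
With the tool pointing down it reaches from about 0.425 to 0.95 m from the base axis. Payload 3.5 kg.
Tool frame: the origin (TCP) lies on the centre line of the jaws, within the pads' length; the fingertips stand 17 mm ahead of it and the grasp point (between the pads) lies 2 mm behind it; z points along the fingers, x is the direction in which the jaws open and shut, and the axes are right-handed (so a half turn about z gives the same grasp; the last joint's range is limited). The gripper opens to 85 mm and grips with 20 to 120 N. Pads are 22 mm wide; open, the fingers measure 114 mm over their backs; the gripper's body (76 mm by 85 mm) begins 54 mm behind the grasp point. The pads swing forward as they close: fully open they stand 13 mm farther back than shut.
Start: joints at [-1.365, 0.286, 1.577, -0, 1.279, -0.15], TCP at [0.235, -0.633, 0.248] pointing down, gripper open.
Joint ranges: [-2.77, 2.77], [-0.9, 2.22], [0.21, 2.48], [-1.53, 4.67], [0.24, 2.81], [-2.84, 2.84]. Speed limits (rad/s): [2.79, 2.79, 3.14, 3.14, 3.14, 3.14].

## Interface

Orientations are given as a unit quaternion [x, y, z, w].
In Python, from workcell import ctrl, cams gives the robot as it stands.
- The arm moves only by the shell command python3 -m creep 'ROWS' [FORCE]. ROWS is JSON, a list of rows, each a list of 5 numbers: the shift along the tool's x, y, z in cm, then the turn about the tool's z in degrees, then the opening, from 0 (shut) to 1 (fully open). A call has 1 to 5 rows; each row shifts and turns the commanded pose from where the row before left it, along the tool's axes as they then stand; what a row does not reach is not made up. A row lasts 1/10 s, in which the tool goes at most 50 mm and 8.59 degrees, less where a joint would pass 70% of its speed; a pose out of reach is approached as far as the arm can. A call is refused whole if a number of a shift passes 5 or a number of a turn 8.59, either way. A call with a gripper value outside its range is refused whole. The fingers move at their own pace and stop on an object; FORCE is the grip in N (left out, the last holds). Time passes only in rows, so rows that do not move let the fingers close. It gives the time, the measured TCP pose, the force and the opening at its end, in the units of the state.
- ctrl.get_obs(): the state, without advancing time (a new reading comes with each control period).
- cams.camera(name): name is "scene" or "side" or "wrist"; returns a dict with "color" (480x640x3 uint8, red, green, blue), "depth" (480x640 float32, m along the optical axis (not along the pixel's ray), 0 where there is no reading), "K" (3x3 intrinsics, pixels), "world_to_cam" (4x4, takes a point from world to camera coordinates). Camera axes: x right, y up, looking along -z (the intrinsics and any distortion apply to the point x, -y, -z); pixel columns grow to the right and rows downward; lengths in m; the calibration is good to about 2 mm. A picture is of the moment at which its call begins.
- ctrl.finish_job(): hands the job in, once; it reports no verdict.
The state is a dict: "time": time; "qpos": joint angles; "qvel": joint speeds; "joint_torque": joint torques, N m; "position": TCP position; "eef_rot": TCP orientation; "contact_force": force on the tool from outside, world axes, zero at the start; "wrist_torque": the same for the moment, N m; "grip_width": finger opening in m.
Only numpy, scipy, OpenCV 4.12 (cv2) and the standard library are available. Lean on these libraries where they do the work, as an engineer would, in place of code of your own. Each camera call takes 0.05 s, during which the arm holds its last target. There are 200 camera calls.

## Working session

There is one attempt and no reset: what is moved stays moved. The work goes in short steps, Python scripts to look and compute and a shell command to move; the robot and the scene stay as the last step left them, time stands still between calls to the robot, and variables do not carry over. Pictures are saved under pics/ and viewed, about 8 in all and at most 12, crops included, and the job is handed in when it is done.

```bash
mkdir -p pics; ls
cat > h.py <<'E'
import numpy as np, cv2
from workcell import ctrl, cams
from scipy.spatial.transform import Rotation as R
def grab(n):
    d=cams.camera(n); return d
def save(d,f): cv2.imwrite(f,cv2.cvtColor(d['color'],cv2.COLOR_RGB2BGR))
def ray(d,u,v):
    K=d['K'];T=np.linalg.inv(d['world_to_cam'])
    r=np.array([(u-K[0,2])/K[0,0],-(v-K[1,2])/K[1,1],-1.]); return T[:3,3],T[:3,:3]@r
def onz(d,u,v,z):
    o,r=ray(d,u,v); return o+r*(z-o[2])/r[2]
def cloud(d):
    K=d['K'];T=np.linalg.inv(d['world_to_cam']);v,u=np.mgrid[:480,:640];z=d['depth']
    p=np.stack([(u-K[0,2])/K[0,0]*z,-(v-K[1,2])/K[1,1]*z,-z],-1); return p@T[:3,:3].T+T[:3,3]
def proj(d,p):
    q=d['world_to_cam']@np.append(p,1); K=d['K']; return K[0,0]*q[0]/-q[2]+K[0,2],K[1,1]*-q[1]/-q[2]+K[1,2]
E
python3 - <<'E'
from h import *
o=ctrl.get_obs()
for k in o: print(k,np.round(o[k],3))
for n in ['scene','side']:
    d=grab(n); save(d,f'pics/{n}0.png'); np.savez(f'{n}0.npz',**d)
    print(n,d['K'].round(1).tolist(),np.linalg.inv(d['world_to_cam']).round(3).tolist(),(d['depth']>0).mean(), d.keys())
E
```

```text
pics
time 0.0
qpos [-1.365  0.287  1.578 -0.     1.279 -0.15 ]
qvel [-0.001  0.    -0.    -0.    -0.001  0.001]
joint_torque [-0.0000e+00 -4.0598e+01 -2.9263e+01 -0.0000e+00  6.0000e-03  0.0000e+00]
position [ 0.235 -0.632  0.247]
eef_rot [ 0.821 -0.571 -0.001 -0.001]
contact_force [ 0.572 -0.146 -0.611]
wrist_torque [-0.003  0.032  0.009]
grip_width 0.085
scene [[617.9, 0.0, 327.6], [0.0, 617.9, 238.0], [0.0, 0.0, 1.0]] [[-0.35, -0.699, 0.624, 1.635], [0.936, -0.249, 0.247, 0.411], [-0.017, 0.67, 0.742, 1.324], [0.0, 0.0, 0.0, 1.0]] 0.9960091145833333 dict_keys(['color', 'depth', 'K', 'world_to_cam'])
side [[445.4, 0.0, 319.3], [0.0, 445.4, 244.0], [0.0, 0.0, 1.0]] [[-0.997, 0.044, -0.064, 0.526], [-0.076, -0.709, 0.701, 0.69], [-0.015, 0.704, 0.71, 0.801], [0.0, 0.0, 0.0, 1.0]] 0.9958235677083334 dict_keys(['color', 'depth', 'K', 'world_to_cam'])
```

View pics/scene0.png

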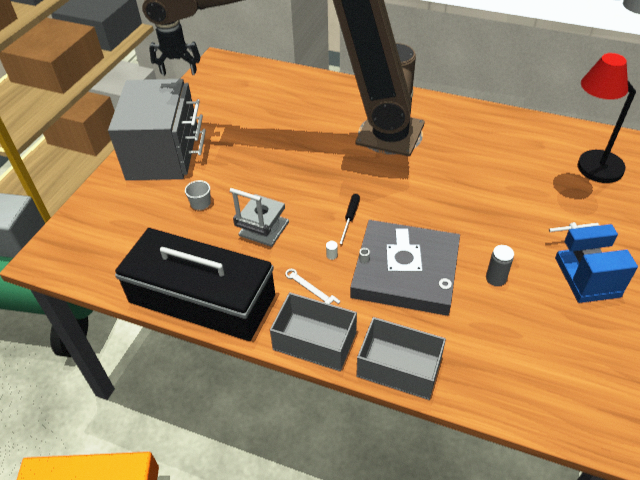

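View pics/side0.png

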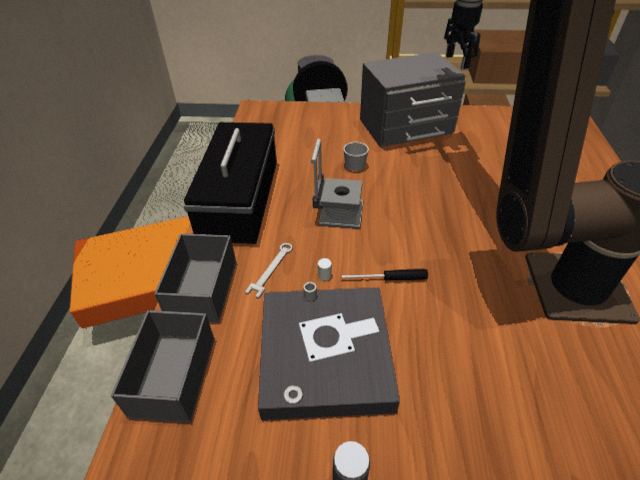

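Scene view: white gasket on the slab (hole about 404,257; tongue up to 402,232), cylinder with upright fork at (262,212). Side view: gasket hole at (327,337), tongue tip at (378,326), slab front edge on the right (x about 385-395), bore at (342,190).

```bash
cat >> h.py <<'E'
def gasket(d,z,box):
    """white mask -> hole centre (world), tongue direction & tip"""
    u0,v0,u1,v1=box; c=d['color'].astype(int); m=np.zeros((480,640),np.uint8)
    w=(c.min(-1)>185); m[v0:v1,u0:u1]=w[v0:v1,u0:u1]*255
    cs,hi=cv2.findContours(m,cv2.RETR_CCOMP,cv2.CHAIN_APPROX_NONE)
    k=max([i for i in range(len(cs)) if hi[0][i][3]<0],key=lambda i:cv2.contourArea(cs[i]))
    P=np.array([onz(d,*q,z)[:2] for q in cs[k][:,0]])
    hs=[i for i in range(len(cs)) if hi[0][i][3]==k]
    H=cs[max(hs,key=lambda i:cv2.contourArea(cs[i]))] if hs else None
    if H is not None:
        Q=np.array([onz(d,*q,z)[:2] for q in H[:,0]],np.float32); hc=np.array(cv2.minEnclosingCircle(Q)[0]); r=cv2.minEnclosingCircle(Q)[1]
        e=cv2.fitEllipse(Q); print('hole ellipse',e)
        hc=np.array(e[0])
    else: hc=P.mean(0)
    f=P-hc; far=P[np.linalg.norm(f,axis=1)>.07]; t=far.mean(0)-hc; t/=np.linalg.norm(t)
    print('hole',hc.round(4),'tongue ang deg',np.degrees(np.arctan2(t[1],t[0])).round(2),'tip dist',(f@t).max().round(4),'tip',(hc+.105*t).round(4))
    return hc,t
def rect(P,name):
    (c,s,a)=cv2.minAreaRect(P.astype(np.float32)); print(name,np.round(c,4),np.round(s,4),round(a,2)); return c,s,a
E
python3 - <<'E'
from h import *
for n in ['scene','side']:
    d=dict(np.load(f'{n}0.npz')); C=cloud(d)
    print(n)
    gasket(d,.053,(340,215,470,310) if n=='scene' else (295,305,384,365))
    z=C[...,2];x=C[...,0];y=C[...,1]
    def reg(lo,hi,c,r):
        m=(z>lo)&(z<hi)&(abs(x-c[0])<r)&(abs(y-c[1])<r)
        m=cv2.morphologyEx(m.astype(np.uint8),cv2.MORPH_OPEN,np.ones((3,3)))
        k,l,s,_=cv2.connectedComponentsWithStats(m); i=1+s[1:,4].argmax(); return C[l==i][:,:2],l==i
    g=onz(d,*((404,257) if n=='scene' else (327,337)),.053)
    P,_=reg(.045,.06,g,.25); rect(P,'slab')
    b=onz(d,*((263,210) if n=='scene' else (342,190)),.08); print('bore~',b.round(4))
    P,m=reg(.076,.084,b,.09); rect(P,'flange'); print(len(P))
    m=(z>.11)&(z<.25)&(abs(x-b[0]-.06)<.07)&(abs(y-b[1])<.08); F=C[m]
    print('fork',len(F), F.min(0).round(3),F.max(0).round(3)); top=F[F[:,2]>F[:,2].max()-.012]; print('bar',top.mean(0).round(4),np.ptp(top,axis=0).round(3))
    rect(top[:,:2],'bar')
    q=np.linalg.lstsq(np.c_[F[:,2],np.ones(len(F))],F[:,0],rcond=None)[0];print(q)
E
```

```text
scene
hole ellipse ((0.562692403793335, 0.20499470829963684), (0.05117463693022728, 0.05280642956495285), 9.023393630981445)
hole [0.5627 0.205 ] tongue ang deg -160.8 tip dist 0.1029 tip [0.4635 0.1705]
slab [0.5667 0.2142] [0.2532 0.2597] 7.48
bore~ [ 0.551  -0.2133  0.08  ]
flange [ 0.5335 -0.201 ] [0.0433 0.0144] 23.66
45
fork 338 [ 0.605 -0.27   0.111] [ 0.628 -0.179  0.208]
bar [ 0.6182 -0.2239  0.1998] [0.017 0.089 0.012]
bar [ 0.6186 -0.225 ] [0.0897 0.0137] 86.84
[0.05680938 0.60672762]
side
hole ellipse ((0.5617296695709229, 0.2038637399673462), (0.05424140766263008, 0.05498494952917099), 1.7458299398422241)
hole [0.5617 0.2039] tongue ang deg -160.72 tip dist 0.1039 tip [0.4626 0.1692]
slab [0.563  0.2119] [0.2504 0.2635] 7.04
bore~ [ 0.5477 -0.222   0.08  ]
flange [ 0.5488 -0.2218] [0.1046 0.0981] 86.24
795
fork 282 [ 0.605 -0.272  0.11 ] [ 0.621 -0.18   0.204]
bar [ 0.6133 -0.2208  0.1994] [0.016 0.093 0.012]
bar [ 0.6135 -0.2259] [0.093  0.0117] 86.95
[0.03762628 0.60538088]
```

```bash
cat >> h.py <<'E'
def go(p,yaw=None):
    """print shift (tool cm) to TCP target p; yaw = wanted world angle (deg) of tool y"""
    o=ctrl.get_obs();M=R.from_quat(o['eef_rot']).as_matrix();a=np.degrees(np.arctan2(M[1,1],M[0,1]))
    s=M.T@(np.array(p)-o['position'])*100
    print('shift cm',s.round(2),'tool-y ang',a.round(2),'turn',None if yaw is None else round((a-yaw+180)%360-180,2),'pos',o['position'].round(4),'t',round(o['time'],2))
E
python3 - <<'E'
from h import *
for n in ['scene','side']:
    d=dict(np.load(f'{n}0.npz')); C=cloud(d); x,y,z=C[...,0],C[...,1],C[...,2]
    m=(z>.12)&(x>.2)&(x<.8)&(y<-.3)&(y>-.9)&(z<.4);u=np.argwhere(m)
    for zz in (.1,.15,.2,.25): 
        k=m&(abs(z-zz)<.025); 
        if k.any(): print(n,zz,k.sum(),C[k].min(0).round(3),C[k].max(0).round(3))
go([.5622-.000,.2045,.247],-160.75)
E
```

```text
scene 0.1 105 [ 0.208 -0.725  0.12 ] [ 0.51  -0.542  0.125]
scene 0.15 1914 [ 0.2   -0.731  0.125] [ 0.8   -0.3    0.175]
scene 0.2 3756 [ 0.2   -0.82   0.175] [ 0.51  -0.539  0.208]
scene 0.25 103 [ 0.208 -0.685  0.242] [ 0.267 -0.575  0.275]
side 0.1 200 [ 0.204 -0.722  0.12 ] [ 0.759 -0.301  0.125]
side 0.15 2026 [ 0.2   -0.729  0.125] [ 0.8   -0.3    0.175]
side 0.2 3157 [ 0.2   -0.815  0.175] [ 0.504 -0.538  0.206]
side 0.25 165 [ 0.207 -0.684  0.243] [ 0.26  -0.575  0.275]
shift cm [-67.03 -59.81   0.17] tool-y ang -159.61 turn 1.14 pos [ 0.2351 -0.6322  0.2471] t 0.1
```

```bash
python3 -m creep '[[-3.5,-3.1,0,1.1,0],[-3.5,-3.1,0,0,0],[-3.5,-3.1,0,0,0],[-3.5,-3.1,0,0,0],[-3.5,-3.1,0,0,0]]' 40
python3 -m creep '[[-3.5,-3.1,0,0,0],[-3.5,-3.1,0,0,0],[-3.5,-3.1,0,0,0],[-3.5,-3.1,0,0,0],[-3.5,-3.1,0,0,0]]'
python3 -m creep '[[-3.5,-3.1,0,0,0],[-3.5,-3.1,0,0,0],[-3.5,-3.1,0,0,0],[-3.5,-3.1,0,0,0],[0,0,0,0,0]]'
python3 - <<'E'
from h import *
go([.5622,.2045,.16],-160.75)
E
```

```text
time: 0.6
position: [0.323, -0.414, 0.2477]
eef_rot: [0.815, -0.579, -0.0, -0.0]
contact_force: [0.1, -0.2, 0.3]
grip_width: 0.0121
time: 1.1
position: [0.4114, -0.1976, 0.248]
eef_rot: [0.815, -0.579, -0.0, -0.0]
contact_force: [0.6, -0.0, 0.3]
grip_width: 0.0005
time: 1.6
position: [0.4828, -0.0219, 0.248]
eef_rot: [0.818, -0.576, -0.001, -0.001]
contact_force: [-0.1, -0.2, 0.3]
grip_width: -0.0001
shift cm [-18.63 -15.1    8.83] tool-y ang -160.32 turn 0.43 pos [ 0.4828 -0.0219  0.248 ] t 1.6
```

```bash
python3 -m creep '[[-3.7,-3.0,0,0.4,0],[-3.7,-3.0,0,0,0],[-3.7,-3,0,0,0],[-3.7,-3.0,0,0,0],[-3.7,-3,0,0,0]]'
python3 -m creep '[[0,0,4.4,0,0],[0,0,4.4,0,0],[0,0,0,0,0]]'
python3 - <<'E'
from h import *
go([.5622,.2045,.12],-160.75)
d=grab('wrist'); save(d,'pics/w1.png'); np.savez('w1.npz',**d)
print(np.linalg.inv(d['world_to_cam']).round(3).tolist())
E
```

```text
time: 2.1
position: [0.5642, 0.1981, 0.2478]
eef_rot: [0.813, -0.582, -0.0, 0.0]
contact_force: [0.1, -0.7, 0.8]
grip_width: 0.0001
time: 2.4
position: [0.5588, 0.196, 0.1522]
eef_rot: [0.814, -0.581, -0.006, 0.006]
contact_force: [-0.4, -0.2, -1.6]
grip_width: -0.0
shift cm [-0.69 -0.65  3.22] tool-y ang -161.11 turn -0.36 pos [0.5588 0.196  0.1522] t 2.4
[[0.324, 0.897, 0.302, 0.634], [-0.946, 0.307, 0.102, 0.221], [-0.001, -0.319, 0.948, 0.278], [0.0, 0.0, 0.0, 1.0]]
```

View pics/w1.png

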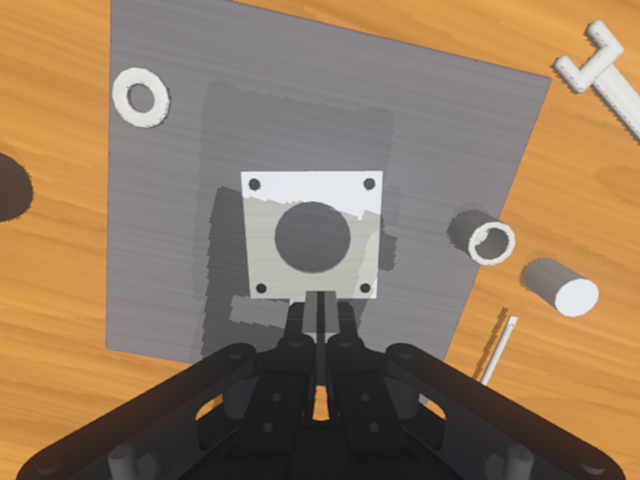

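Wrist view: hole at (312,237), gasket straight, and the shut fingertips at (320,295) above the tongue's root.

```bash
python3 - <<'E'
from h import *
d=dict(np.load('w1.npz')); print(onz(d,312.5,237,.053), onz(d,110,347,.05),onz(d,194,362,.05),onz(d,550,78,.05))
E
python3 -m creep '[[-0.7,-0.65,1.6,-0.3,0],[0,0,1.6,0,0],[0,0,0,0,0]]'
python3 - <<'E'
from h import *
go([.562,.2045,.075],-160.75)
E
```

```text
[0.56341051 0.20255259 0.053     ] [0.42729252 0.32183665 0.05      ] [0.4347424  0.25756156 0.05      ] [0.70289234 0.09986352 0.05      ]
time: 2.75
position: [0.5671, 0.2051, 0.1276]
eef_rot: [0.815, -0.58, -0.001, 0.001]
contact_force: [0.3, 0.3, 0.1]
grip_width: 0.0
shift cm [-0.11  0.49  5.26] tool-y ang -160.85 turn -0.1 pos [0.5671 0.2051 0.1276] t 2.75
```

```bash
python3 -m creep '[[0,0.4,2.5,-0.1,0],[0,0,2.4,0,0],[0,0,0,0,0]]'
python3 -m creep '[[0,0,0.4,0,0],[0,0,0.2,0,0],[0,0,0,0,0]]'
python3 - <<'E'
from h import *
go([.5628,.2038,.0685],-160.75)
E
```

```text
time: 3.05
position: [0.5619, 0.2036, 0.0771]
eef_rot: [0.815, -0.579, -0.002, 0.002]
contact_force: [-1.0, 0.0, -0.6]
grip_width: 0.0002
time: 3.35
position: [0.5648, 0.2047, 0.0747]
eef_rot: [0.816, -0.579, 0.001, -0.001]
contact_force: [-0.2, -0.2, 0.1]
grip_width: 0.0001
shift cm [0.02 0.22 0.62] tool-y ang -160.72 turn 0.03 pos [0.5648 0.2047 0.0747] t 3.35
```

```bash
python3 -m creep '[[0,0.1,0.4,0,0],[0,0,0,0,0],[0,0,0,0,0]]'
python3 -m creep '[[0,0,0.15,0,0],[0,0,0,0,0]]'
python3 -m creep '[[0,0,0.1,0,0],[0,0,0,0,0]]'
python3 - <<'E'
from h import *
go([.5628,.2038,.0685],-160.75)
E
```

```text
time: 3.65
position: [0.563, 0.2043, 0.0694]
eef_rot: [0.816, -0.579, -0.0, 0.0]
contact_force: [0.8, 0.0, 0.6]
grip_width: 0.0002
time: 3.85
position: [0.5629, 0.2043, 0.0676]
eef_rot: [0.816, -0.579, -0.0, 0.0]
contact_force: [-0.3, 0.8, 0.0]
grip_width: -0.0
time: 4.05
position: [0.5632, 0.2043, 0.0671]
eef_rot: [0.816, -0.579, 0.0, -0.0]
contact_force: [-0.9, -0.1, 0.6]
grip_width: 0.0002
shift cm [ 0.03  0.06 -0.14] tool-y ang -160.71 turn 0.04 pos [0.5632 0.2043 0.0671] t 4.05
```

```bash
python3 -m creep '[[0,0,-0.1,0,0],[0,0.5,0,0,0],[0,0.5,0,0,0],[0,0.5,0,0,0],[0,0.5,0,0,0]]'
python3 -m creep '[[0,0.5,0,0,0],[0,0.5,0,0,0],[0,0.5,0,0,0],[0,0.5,0,0,0],[0,0,0,0,0]]'
python3 - <<'E'
from h import *
go([.5628,.2038,.068],-160.75)
d=grab('side'); save(d,'pics/s2.png'); gasket(d,.053,(295,270,450,365))
E
```

```text
time: 4.55
position: [0.5438, 0.1976, 0.0679]
eef_rot: [0.816, -0.579, 0.0, -0.0]
contact_force: [1.1, 1.0, 0.3]
grip_width: -0.0001
time: 5.05
position: [0.5246, 0.1909, 0.0679]
eef_rot: [0.816, -0.579, -0.0, 0.0]
contact_force: [0.7, 0.1, 0.4]
grip_width: 0.0
shift cm [ 0.04 -4.03 -0.02] tool-y ang -160.71 turn 0.04 pos [0.5246 0.1909 0.0679] t 5.05
hole ellipse ((0.5606891512870789, 0.24264104664325714), (0.010994363576173782, 0.012144679203629494), 3.8188741207122803)
hole [0.5607 0.2426] tongue ang deg -80.05 tip dist 0.0836 tip [0.5788 0.1392]
```

View pics/s2.png

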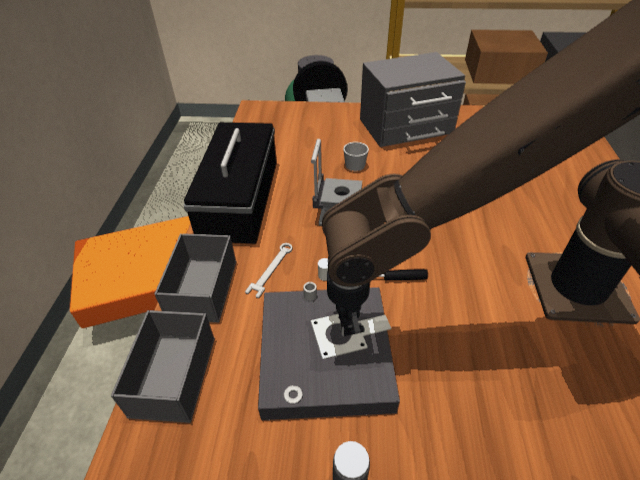

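Side view: the gasket has moved with the fingers, its tongue end now at about (389,325), just past the edge. I'll keep dragging.

```bash
python3 -m creep '[[0,0.5,0,0,0],[0,0.5,0,0,0],[0,0.5,0,0,0],[0,0.5,0,0,0],[0,0.5,0,0,0]]'
python3 -m creep '[[0,0.5,0,0,0],[0,0.5,0,0,0],[0,0.5,0,0,0],[0,0.3,0,0,0],[0,0,0,0,0]]'
python3 -m creep '[[0,-0.3,0,0,0],[0,-0.3,-0.5,0,0],[0,0,-2,0,0],[0,0,-3,0,0],[0,0,-2.5,0,0.5]]'
python3 -m creep '[[0,0,0,0,0.75],[0,0,0,0,0.75]]'
python3 - <<'E'
from h import *
go([.5628,.2038,.068],-160.75)
d=grab('wrist'); save(d,'pics/w2.png'); np.savez('w2.npz',**d)
d=grab('scene'); np.savez('sc2.npz',**d); gasket(d,.053,(340,205,470,310))
E
```

```text
time: 5.6
position: [0.5014, 0.1827, 0.068]
eef_rot: [0.816, -0.579, 0.0, -0.0]
contact_force: [1.8, 0.5, 1.0]
grip_width: -0.0001
time: 6.1
position: [0.4842, 0.1767, 0.0678]
eef_rot: [0.816, -0.579, -0.0, 0.0]
contact_force: [-0.0, 1.0, 1.9]
grip_width: 0.0001
time: 6.6
position: [0.4904, 0.1789, 0.1489]
eef_rot: [0.816, -0.579, -0.0, 0.0]
contact_force: [-0.6, 0.4, 0.4]
grip_width: 0.0133
time: 6.8
position: [0.4906, 0.1789, 0.1481]
eef_rot: [0.816, -0.579, 0.0, -0.0]
contact_force: [-1.2, 0.2, 0.8]
grip_width: 0.043
shift cm [ 0.04 -7.63  8.02] tool-y ang -160.71 turn 0.04 pos [0.4906 0.1789 0.1481] t 6.8
hole ellipse ((0.49378979206085205, 0.18254397809505463), (0.06112881377339363, 0.0697542354464531), 2.4787871837615967)
hole [0.4938 0.1825] tongue ang deg -159.12 tip dist 0.0973 tip [0.3957 0.1451]
```

View pics/w2.png

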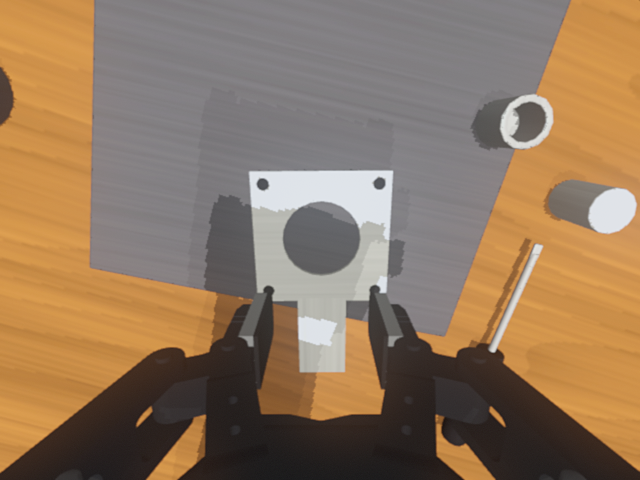

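Wrist view: hole at (321,238), tongue end centre at (322,372), slab edge crossing the body's front at about row 305, so the tongue is almost wholly outside.

Run:
```python
from h import *
d=dict(np.load('w2.npz')); h=onz(d,321,238,.053); t=onz(d,322,372,.053);l=onz(d,249,171,.053);r=onz(d,392,170,.053)
print(h,t,np.linalg.norm(t-h),np.degrees(np.arctan2(*(t-h)[[1,0]])), 'back edge perp',np.degrees(np.arctan2(*(r-l)[[1,0]])))
a=np.arctan2(*(t-h)[[1,0]]); u=np.array([np.cos(a),np.sin(a)]); g=t[:2]-u*.029
for q in [(90,268),(445,336)]: print(onz(d,*q,.05))
print('grasp',g); go([*g,.053],np.degrees(a))
```

```text
[0.49913704 0.18061679 0.053     ] [0.39866101 0.14458921 0.053     ] 0.10673995814659201 -160.27374796348064 back edge perp -70.32679870603356
[0.42463039 0.32479146 0.05      ]
[0.45672505 0.06797389 0.05      ]
grasp [0.42595918 0.15437748]
shift cm [0.21 6.76 9.35] tool-y ang -160.72 turn -0.44 pos [0.4894 0.1787 0.1463] t 6.9
```

```bash
python3 -m creep '[[0.2,2.4,0,-0.4,0.6],[0,2.4,0,0,0.6],[0,2.4,0,0,0.6],[0,0,0,0,0.6],[0,0,0,0,0.6]]'
python3 - <<'E'
from h import *
go([.4212,.1527,.048],-160.3)
E
```

```text
time: 7.4
position: [0.4228, 0.1528, 0.1469]
eef_rot: [0.817, -0.576, -0.0, 0.0]
contact_force: [0.0, 0.9, -0.5]
grip_width: 0.0515
shift cm [-0.04  0.15  9.89] tool-y ang -160.33 turn -0.03 pos [0.4228 0.1528 0.1469] t 7.4
```

```bash
python3 -m creep '[[0,0.1,2.5,0,0.6],[0,0,2.5,0,0.6],[0,0,2.5,0,0.6],[0,0,2.3,0,0.6],[0,0,0,0,0.6]]'
python3 -m creep '[[0,0,0,0,0.6],[0,0,0,0,0.3],[0,0,0,0,0.3],[0,0,0,0,0.3],[0,0,0,0,0.3]]' 80
python3 -m creep '[[0,0,0,0,0.2],[0,0,0,0,0.2],[0,0,0,0,0.2]]' 110
python3 - <<'E'
from h import *
go([.4212,.1527,.048],-160.3)
d=grab('wrist'); save(d,'pics/w3.png'); np.savez('w3.npz',**d)
E
```

```text
time: 7.9
position: [0.4203, 0.1523, 0.0465]
eef_rot: [0.818, -0.576, -0.003, 0.002]
contact_force: [-1.6, -0.1, 0.2]
grip_width: 0.0513
time: 8.4
position: [0.4237, 0.1528, 0.0513]
eef_rot: [0.818, -0.576, 0.001, -0.001]
contact_force: [1.0, 1.2, 5.2]
grip_width: 0.0311
time: 8.7
position: [0.4238, 0.1528, 0.0513]
eef_rot: [0.818, -0.576, 0.001, -0.001]
contact_force: [-0.8, 0.6, 6.6]
grip_width: 0.0298
shift cm [-0.08  0.24  0.33] tool-y ang -160.32 turn -0.02 pos [0.4238 0.1528 0.0513] t 8.7
```

View pics/w3.png

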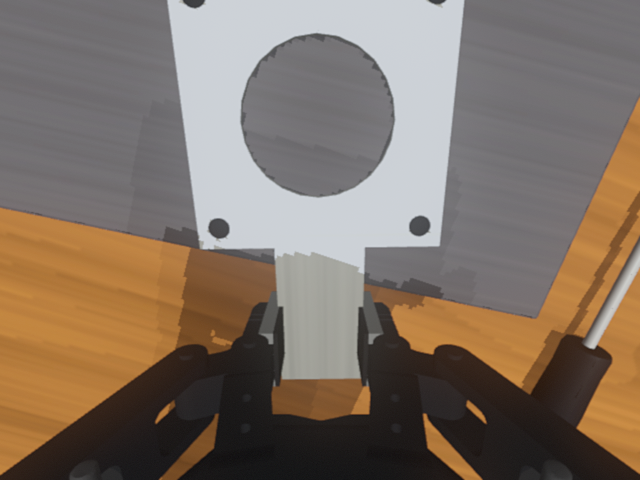

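Wrist view: both pads close on the tongue (edges at columns 277 and 363, pads around row 340). Grip looks right, so I'll lift and check for sag.

```bash
python3 -m creep '[[0,0,-0.5,0,0.2],[0,0,-0.5,0,0.2],[0,0,-1,0,0.2],[0,0,-1.5,0,0.2],[0,0,-1.5,0,0.2]]'
python3 -m creep '[[0,0,-1.5,0,0.2],[0,0,-1.5,0,0.2],[0,0,-1.5,0,0.2],[0,0,0,0,0.2],[0,0,0,0,0.2]]'
python3 - <<'E'
from h import *
go([.4212,.1527,.048],-160.3)
d=grab('side'); save(d,'pics/s4.png')
d=grab('wrist'); np.savez('w4.npz',**d); save(d,'pics/w4.png'); C=cloud(d)
o=ctrl.get_obs();M=R.from_quat(o['eef_rot']).as_matrix()
L=(C-o['position'])@M   # tool frame
m=(d['color'].min(-1)>120)&(abs(L[...,0])<.055)&(L[...,1]<-.01)&(L[...,1]>-.14)&(abs(L[...,2])<.04)
P=L[m]; A=np.c_[P[:,:2],np.ones(len(P))]
for _ in range(4):
    q=np.linalg.lstsq(A,P[:,2],rcond=None)[0]; k=abs(A@q-P[:,2])<.003; A,P=A[k],P[k]
print('plane tool z=',q.round(4),len(P))
E
```

```text
time: 9.25
position: [0.4215, 0.1524, 0.1003]
eef_rot: [0.818, -0.576, -0.001, 0.001]
contact_force: [-0.5, -0.7, -1.5]
grip_width: 0.0303
time: 9.75
position: [0.422, 0.1525, 0.1448]
eef_rot: [0.818, -0.576, 0.0, -0.0]
contact_force: [-0.2, -0.3, -2.1]
grip_width: 0.03
shift cm [-0.05  0.06  9.68] tool-y ang -160.31 turn -0.01 pos [0.422  0.1525 0.1448] t 9.75
plane tool z= [-0.0008 -0.0223 -0.0024] 49982
```

View pics/s4.png

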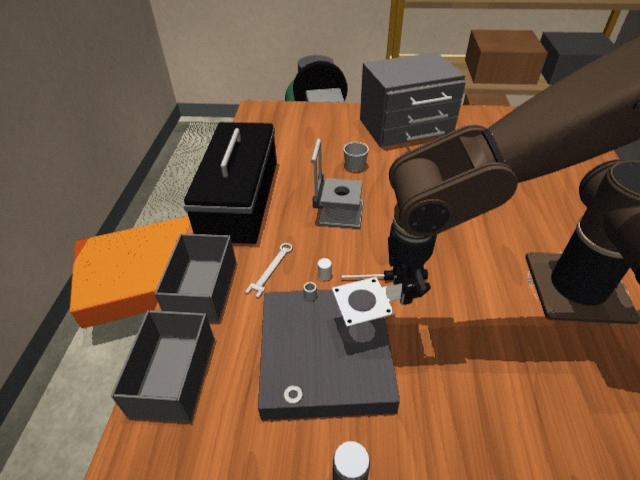

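Side view: the gasket is held level (sag 0.02 rad) at (362,300), clear of the slab. Next I'll fit the bore and measure the hole in the tool frame.

```bash
cat >> h.py <<'E'
def dark(d,c,r,z,thr):
    """dark blob near pixel c -> ellipse fit, world point at height z"""
    g=cv2.cvtColor(d['color'],cv2.COLOR_RGB2GRAY); u,v=map(int,c); m=np.zeros_like(g); m[v-r:v+r,u-r:u+r]=(g[v-r:v+r,u-r:u+r]<thr)*255
    cs,_=cv2.findContours(m,cv2.RETR_EXTERNAL,cv2.CHAIN_APPROX_NONE)
    cs=[k for k in cs if len(k)>8]; k=min(cs,key=lambda k:np.linalg.norm(k[:,0].mean(0)-c))
    Q=np.array([onz(d,*q,z)[:2] for q in k[:,0]],np.float32); e=cv2.fitEllipse(Q); print('px',np.round(k[:,0].mean(0),1),'world',np.round(e[0],4),'axes',np.round(e[1],4),thr); return np.array(e[0])
E
python3 - <<'E'
from h import *
for n,c in (('side',(342,190)),('scene',(264,210))):
    d=dict(np.load(f'{n}0.npz'))
    g=cv2.cvtColor(d['color'],cv2.COLOR_RGB2GRAY); print(g[c[1],c[0]-14:c[0]+15])
    for t in (70,90,110): dark(d,c,12,.08,t)
d=dict(np.load('w4.npz')); o=ctrl.get_obs();M=R.from_quat(o['eef_rot']).as_matrix()
z=o['position'][2]+.0006
g=(d['color'].min(-1)>100).astype(np.uint8); cs,hi=cv2.findContours(g,cv2.RETR_CCOMP,cv2.CHAIN_APPROX_NONE)
k=min([c for c in cs if 3000<cv2.contourArea(c)<40000],key=lambda c:abs(c[:,0].mean(0)-[318,115]).sum())
Q=np.array([onz(d,*q,z) for q in k[:,0]]); L=(Q-o['position'])@M
print(k[:,0].mean(0),'hole tool frame',cv2.fitEllipse((L[:,:2]*1000).astype(np.float32)), 'q',o['qpos'].round(3))
# body edges
w=np.argwhere(g)
E
```

```text
[139 139 137 134 134 127  89  41  44  47  49  50  51  52  50  49  49  49
  45  42  47  83 136 135 139 133 139 140 138]
px [341.5 190.5] world [ 0.5489 -0.22  ] axes [0.0311 0.0363] 70
px [341.5 190.5] world [ 0.5489 -0.22  ] axes [0.0359 0.0374] 90
px [341.5 190.5] world [ 0.5489 -0.22  ] axes [0.0388 0.0395] 110
[195 197 197 194 129  68  63  99 105 107 108  96  54  35  25  35  47  57
 170 191 195 194 193 198 194 193 194 195 194]
px [264.3 210.1] world [ 0.5501 -0.2098] axes [0.0143 0.0209] 70
px [263.8 209.2] world [ 0.5471 -0.212 ] axes [0.0169 0.0326] 90
px [260.6 209.7] world [ 0.5525 -0.219 ] axes [0.0314 0.0743] 110
[318.21348315 115.56404494] hole tool frame ((-0.7046542763710022, -80.24432373046875), (50.03211212158203, 51.39704513549805), 2.811882495880127) q [ 0.12  -0.109  2.204 -0.     1.048  1.347]
```

View pics/w4.png

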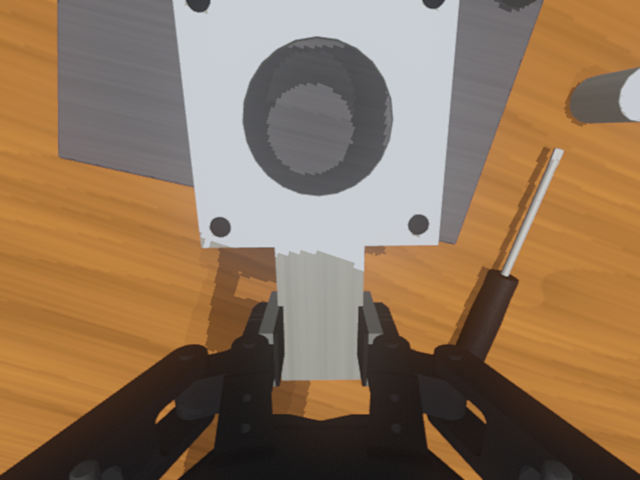

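```bash
python3 -m creep '[[1.2,0.2,0,0,0.2],[2.2,0.35,0,0,0.2],[3,0.5,0,0,0.2],[3.5,0.55,0,0,0.2],[3.5,0.55,0,0,0.2]]'
python3 -m creep '[[3.5,0.55,0,0,0.2],[3.5,0.55,0,0,0.2],[2.7,0.45,0,0,0.2],[1.5,0.25,0,0,0.2],[0.8,0.1,0,0,0.2]]'
python3 -m creep '[[0,0,0,4,0.2],[0,0,0,5.6,0.2],[0,0,0,6,0.2],[0,0,0,5.6,0.2],[0,0,0,2,0.2]]'
python3 -m creep '[[0,0,0,0,0.2],[0,0,0,0,0.2]]'
python3 - <<'E'
from h import *
go([.4389,-.2145,.125],176.6)
d=grab('wrist'); np.savez('w5.npz',**d); save(d,'pics/w5.png')
E
```

```text
time: 10.35
position: [0.4467, 0.0173, 0.1441]
eef_rot: [0.818, -0.576, -0.0, 0.0]
contact_force: [0.7, -0.8, -1.0]
grip_width: 0.03
time: 10.85
position: [0.4694, -0.1017, 0.1443]
eef_rot: [0.817, -0.577, -0.001, 0.0]
contact_force: [-0.5, 1.1, -1.1]
grip_width: 0.03
time: 11.35
position: [0.4692, -0.0993, 0.1443]
eef_rot: [-0.685, 0.729, 0.001, -0.0]
contact_force: [-0.8, -0.4, -2.3]
grip_width: 0.0301
time: 11.55
position: [0.4694, -0.0996, 0.1445]
eef_rot: [-0.686, 0.728, 0.0, -0.0]
contact_force: [0.6, -0.4, -1.3]
grip_width: 0.0303
shift cm [11.65  2.36  1.95] tool-y ang 176.59 turn -0.01 pos [ 0.4694 -0.0996  0.1445] t 11.55
```

View pics/w5.png

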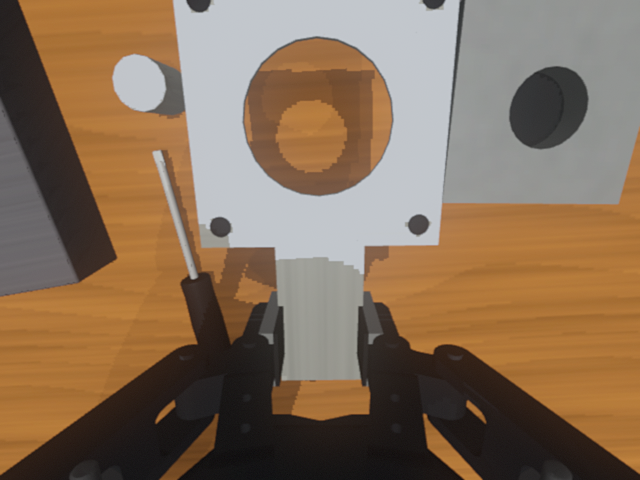

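Wrist view: bore mouth centred at (549,107), flange front edge along row 203, parallel to the gasket's side at row 245; hole at (318,116).

Run:
```python
from h import *
d=dict(np.load('w5.npz')); g=cv2.cvtColor(d['color'],cv2.COLOR_RGB2GRAY)
for t in (80,100): b=dark(d,(549,107),60,.08,t)
a=onz(d,450,203.5,.08);c=onz(d,615,204,.08);print('flange edge ang-90',np.degrees(np.arctan2(*(c-a)[[1,0]]))+90, a,c)
e1=onz(d,203,247,.1445);e2=onz(d,439,245,.1445);print('gasket edge',np.degrees(np.arctan2(*(e2-e1)[[1,0]]))+90,e1,e2)
h=onz(d,318,116,.145);print('hole',h)
```

```text
px [548.1 107.1] world [ 0.5503 -0.2229] axes [0.0387 0.0389] 80
px [548.4 107.1] world [ 0.5502 -0.2229] axes [0.0392 0.0393] 100
flange edge ang-90 -3.6043663164161046 [ 0.50340399 -0.1752008   0.08      ] [ 0.49760552 -0.26725276  0.08      ]
gasket edge -2.921547063328177 [ 0.50657876 -0.05765545  0.1445    ] [ 0.50195842 -0.14818853  0.1445    ]
hole [ 0.55121877 -0.10470401  0.145     ]
```

```bash
python3 -m creep '[[0,1.5,0,0.7,0.2],[0,1,0,0,0.2],[2,0,0,0,0.2],[3,0,0,0,0.2],[3,0,0,0,0.2]]'
python3 -m creep '[[2,0,0,0,0.2],[1.2,0,0,0,0.2],[0.4,0,0.8,0,0.2],[0,0,1,0,0.2],[0,0,1,0,0.2]]'
python3 -m creep '[[0,-0.8,0,0,0.2],[0,-0.8,0,0,0.2],[0,-0.4,0,0,0.2],[0,0,0,0,0.2],[0,0,0,0,0.2]]'
python3 - <<'E'
from h import *
go([.4690,-.2169,.09],176.0)
d=grab('wrist'); np.savez('w6.npz',**d); save(d,'pics/w6.png')
E
```

```text
time: 12.1
position: [0.4385, -0.1789, 0.1449]
eef_rot: [-0.681, 0.732, -0.0, 0.0]
contact_force: [0.8, -0.3, -0.6]
grip_width: 0.0298
time: 12.6
position: [0.4358, -0.2133, 0.1154]
eef_rot: [-0.681, 0.732, 0.001, 0.0]
contact_force: [1.5, 0.0, -1.3]
grip_width: 0.0303
time: 13.1
position: [0.4565, -0.2158, 0.1172]
eef_rot: [-0.681, 0.732, -0.0, 0.0]
contact_force: [0.9, -0.5, -1.3]
grip_width: 0.03
shift cm [ 0.02 -1.25  2.72] tool-y ang 175.82 turn -0.18 pos [ 0.4565 -0.2158  0.1172] t 13.1
```

View pics/w6.png

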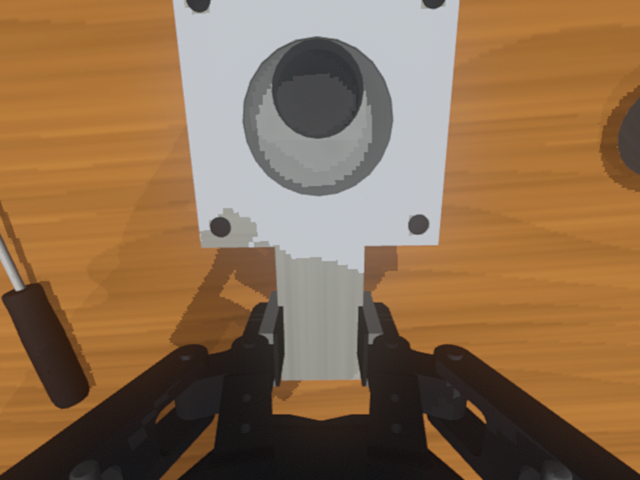

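Wrist view: the bore mouth shows through the hole at (318,88), hole at (318,116); sideways centred, so go forward and lower.

```bash
python3 -m creep '[[0,-0.6,0.8,-0.2,0.2],[0,-0.6,0.8,0,0.2],[0,0,0.8,0,0.2],[0,0,0,0,0.2],[0,0,0,0,0.2]]'
python3 - <<'E'
from h import *
go([.4690,-.2169,.0825],176.0)
d=grab('wrist'); np.savez('w7.npz',**d); save(d,'pics/w7.png')
g=cv2.cvtColor(d['color'],cv2.COLOR_RGB2GRAY); print(g[40:200:6,318],g[116,230:410:6])
z=ctrl.get_obs()['position'][2]
for t in (60,70,80,100): 
    try: dark(d,(318,110),85,.08,t)
    except Exception as e: print(e)
m=(d['color'].min(-1)>170).astype(np.uint8);cs,hi=cv2.findContours(m,cv2.RETR_CCOMP,cv2.CHAIN_APPROX_NONE)
k=min([c for c in cs if 8000<cv2.contourArea(c)<30000],key=lambda c:abs(c[:,0].mean(0)-[318,115]).sum())
Q=np.array([onz(d,*q,z+.0005)[:2] for q in k[:,0]],np.float32); print('hole',cv2.fitEllipse(Q))
E
```

```text
time: 13.65
position: [0.4677, -0.2164, 0.0921]
eef_rot: [-0.682, 0.731, 0.001, -0.0]
contact_force: [-0.5, 0.3, -1.3]
grip_width: 0.0298
shift cm [ 0.04 -0.14  0.96] tool-y ang 175.99 turn -0.01 pos [ 0.4677 -0.2164  0.0921] t 13.65
[105 117 151  61  60  75  75  74  74  74  73  73  73  71  74  74  74  74
  76  75  76  73 154 153 145 146 166] [199 198 170 130 157 156  66  77  76  75  74  74  73  74  73  73  72  72
  73  73  75  76  57  66 157 155 102 120 198 199]
px [331.8  71.6] world [ 0.5624 -0.2267] axes [0.0074 0.0187] 60
px [317.8  94.5] world [ 0.5496 -0.2218] axes [0.0369 0.0377] 70
px [318.  112.5] world [ 0.5503 -0.2222] axes [0.0389 0.039 ] 80
px [317.8 112.3] world [ 0.5503 -0.2222] axes [0.0393 0.0393] 100
hole ((0.5477901697158813, -0.22197698056697845), (0.05166652053594589, 0.05180707201361656), 172.83306884765625)
```

View pics/w7.png

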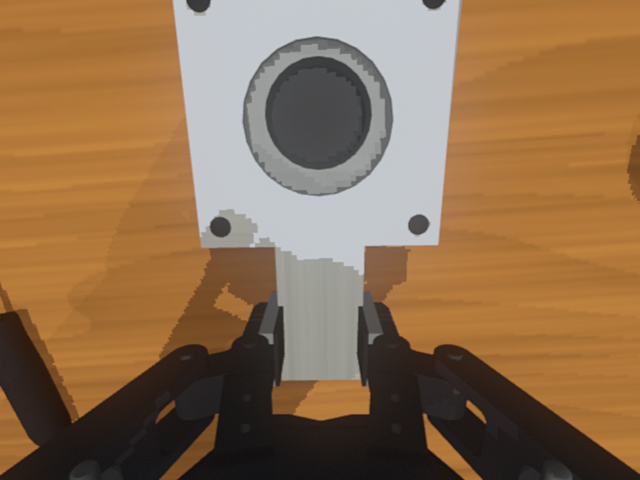

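Hole and bore are nearly concentric (318,115 vs 318,112). The fit says 2.5 mm more forward, then lower.

```bash
python3 -m creep '[[0,-0.25,0.3,0,0.2],[0,0,0.3,0,0.2],[0,0,0,0,0.2],[0,0,0,0,0.2]]'
python3 -m creep '[[0,0,0.15,0,0.2],[0,0,0.15,0,0.2],[0,0,0,0,0.2]]'
cat > chk.py <<'E'
from h import *
d=grab('wrist'); o=ctrl.get_obs(); print(o['position'].round(4),o['contact_force'].round(1),o['time'])
dark(d,(318,112),85,.08,90)
m=(d['color'].min(-1)>170).astype(np.uint8);cs,hi=cv2.findContours(m,cv2.RETR_CCOMP,cv2.CHAIN_APPROX_NONE)
k=min([c for c in cs if 8000<cv2.contourArea(c)<30000],key=lambda c:abs(c[:,0].mean(0)-[318,115]).sum())
Q=np.array([onz(d,*q,max(o['position'][2]+.0005,.083))[:2] for q in k[:,0]],np.float32); print('hole',cv2.fitEllipse(Q))
E
python3 chk.py
```

```text
time: 14.1
position: [0.4705, -0.2168, 0.0867]
eef_rot: [-0.682, 0.731, 0.0, -0.0]
contact_force: [0.6, -0.6, -1.5]
grip_width: 0.03
time: 14.4
position: [0.4706, -0.2168, 0.0837]
eef_rot: [-0.682, 0.731, -0.0, 0.0]
contact_force: [-0.6, 0.1, -1.3]
grip_width: 0.03
[ 0.4706 -0.2168  0.0838] [ 0.3  0.6 -1.2] 14.45
px [317.  119.9] world [ 0.5503 -0.2222] axes [0.0391 0.0392] 90
hole ((0.5507159233093262, -0.2224220186471939), (0.052159424871206284, 0.052278175950050354), 176.553955078125)
```

```bash
python3 -m creep '[[0,0,0.15,0,0.2],[0,0,0,0,0.2],[0,0,0,0,0.2]]'
python3 -m creep '[[0,0,0.1,0,0.2],[0,0,0,0,0.2],[0,0,0,0,0.2]]'
python3 -m creep '[[0,0,0.1,0,0.2],[0,0,0,0,0.2],[0,0,0,0,0.2]]'
python3 chk.py
```

```text
time: 14.75
position: [0.4707, -0.2169, 0.0824]
eef_rot: [-0.682, 0.731, -0.0, 0.0]
contact_force: [0.5, -0.2, -1.9]
grip_width: 0.0299
time: 15.05
position: [0.4707, -0.2169, 0.0817]
eef_rot: [-0.682, 0.731, -0.0, 0.0]
contact_force: [0.3, 0.0, 1.9]
grip_width: 0.03
time: 15.35
position: [0.4708, -0.217, 0.081]
eef_rot: [-0.682, 0.731, -0.0, -0.0]
contact_force: [-2.5, 0.9, 5.3]
grip_width: 0.0299
[ 0.4708 -0.217   0.081 ] [-3.   0.8  4.7] 15.4
px [316.3 120.4] world [ 0.5503 -0.2222] axes [0.0392 0.0392] 90
hole ((0.5511184334754944, -0.2224944829940796), (0.05289769545197487, 0.053003642708063126), 165.90016174316406)
```

```bash
python3 -m creep '[[0,0,0.05,0,0.38],[0,0,0,0,0.42],[0,0,0,0,0.5],[0,0,0,0,0.6],[0,0,0,0,0.6]]' 20
python3 -m creep '[[0,0,0,0,0.6],[0,0,0,0,0.6],[0,0,0,0,0.6]]'
python3 chk.py
```

```text
time: 15.9
position: [0.4705, -0.2167, 0.0795]
eef_rot: [-0.682, 0.731, 0.0, -0.0]
contact_force: [0.0, 0.3, -0.1]
grip_width: 0.0513
time: 16.2
position: [0.4706, -0.2168, 0.0798]
eef_rot: [-0.682, 0.731, 0.0, 0.0]
contact_force: [0.7, 0.1, 0.4]
grip_width: 0.0515
[ 0.4706 -0.2168  0.0798] [-1.3  0.   0.2] 16.25
px [316.8 119.6] world [ 0.5503 -0.2222] axes [0.0392 0.0392] 90
hole ((0.5511243939399719, -0.22248974442481995), (0.05243774503469467, 0.05254571884870529), 167.36459350585938)
```

```bash
python3 -m creep '[[0,0,-1,0,0.6],[0,0,-2,0,0.6],[0,0,-4,0,0.6],[0,0,-4,0,0.6],[0,0,-4,0,0.6]]'
python3 -m creep '[[0,0,-4,0,0.3],[0,0,-1,0,0],[0,0,0,0,0],[0,0,0,0,0]]' 40
python3 - <<'E'
from h import *
for n in ('scene','side'):
    d=dict(np.load(n+'0.npz'));C=cloud(d);x,y,z=C[...,0],C[...,1],C[...,2]
    m=(x>.635)&(x<.85)&(y<-.05)&(y>-.4)&(z>.03); print(n,m.sum(), C[m].min(0),C[m].max(0))
d=grab('side'); save(d,'pics/s8.png'); C=cloud(d);x,y,z=C[...,0],C[...,1],C[...,2]
m=(d['color'].min(-1)>150)&(abs(x-.53)<.13)&(abs(y+.22)<.06)&(abs(z-.083)<.02); P=C[m];A=np.c_[P[:,:2]-P[:,:2].mean(0),np.ones(len(P))]
q=np.linalg.lstsq(A,P[:,2],rcond=None)[0];print('gasket plane',q.round(4),len(P),'fit z err',np.abs(A@q-P[:,2]).max()); rect(P[:,:2],'g')
go([.68,-.2228,.202],176.4)
E
```

```text
time: 16.75
position: [0.4704, -0.2167, 0.2321]
eef_rot: [-0.682, 0.731, -0.0, 0.0]
contact_force: [-0.1, -0.6, 0.2]
grip_width: 0.0512
time: 17.15
position: [0.47, -0.2164, 0.2784]
eef_rot: [-0.682, 0.731, 0.001, -0.0]
contact_force: [0.8, 0.2, -0.1]
grip_width: -0.0
scene 3715 [ 0.75821361 -0.39992461  0.03013089] [ 0.84997237 -0.08406651  0.18090409]
side 4913 [ 0.75469983 -0.39995679  0.03005377] [ 0.84995909 -0.08531757  0.17919239]
gasket plane [-0.0028  0.001   0.0826] 628 fit z err 0.00498882236132904
g [ 0.5364 -0.222 ] [0.0928 0.1207] 87.53
shift cm [ -0.8  -21.05   7.48] tool-y ang 175.98 turn -0.42 pos [ 0.4697 -0.2162  0.2775] t 17.2
```

View pics/s8.png

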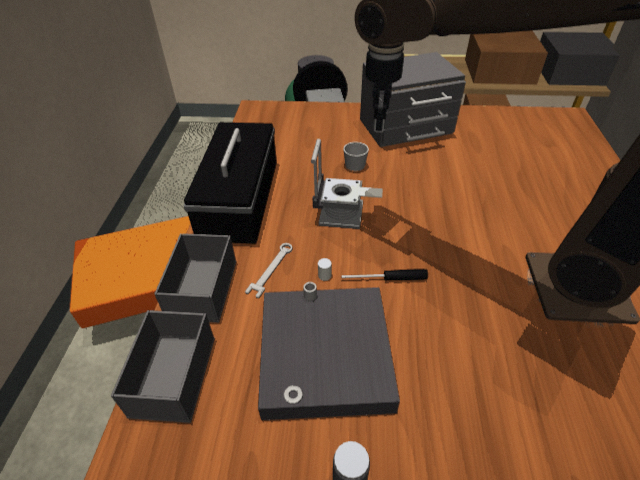

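Side view: gasket sits flat on the cylinder at (345,190), tongue towards the robot, fork still upright, gripper clear. Now over and behind the fork.

```bash
python3 -m creep '[[0,-2.5,0,-0.4,0],[-0.2,-4,0,0,0],[-0.2,-4,0,0,0],[-0.2,-4,0,0,0],[-0.2,-3,0,0,0]]'
python3 -m creep '[[0,-2,0,0,0],[0,0,0,0,0],[0,0,3,0,0],[0,0,3,0,0],[0,0,1.5,0,0]]'
python3 -m creep '[[0,0,0,0,0],[0,0,0,0,0]]'
python3 - <<'E'
from h import *
go([.665,-.2258,.202],176.4)
d=grab('side'); C=cloud(d);x,y,z=C[...,0],C[...,1],C[...,2]
F=C[(abs(x-.6)<.035)&(abs(y+.225)<.06)&(z>.11)&(z<.215)]; print(F.max(0),F.min(0)); t=F[F[:,2]>.19]; print(len(t),t.mean(0))
E
```

```text
time: 17.7
position: [0.6467, -0.2195, 0.2759]
eef_rot: [-0.685, 0.729, 0.003, -0.001]
contact_force: [0.6, -0.1, 0.8]
grip_width: -0.0003
time: 18.2
position: [0.6628, -0.2203, 0.1994]
eef_rot: [-0.684, 0.729, 0.004, -0.002]
contact_force: [-1.0, -0.5, -0.9]
grip_width: 0.0
time: 18.4
position: [0.6654, -0.2215, 0.205]
eef_rot: [-0.684, 0.729, 0.0, -0.0]
contact_force: [0.6, -0.2, 0.8]
grip_width: -0.0002
shift cm [0.44 0.01 0.3 ] tool-y ang 176.37 turn -0.03 pos [ 0.6654 -0.2215  0.205 ] t 18.4
[ 0.62159808 -0.18019774  0.20490643] [ 0.60474253 -0.27544732  0.1103901 ]
125 [ 0.61318459 -0.22000743  0.19928442]
```

```bash
python3 -m creep '[[0.4,1.3,0.3,0,0],[0,1.2,0,0,0],[0,0.8,0,0,0],[0,0.8,0.1,0,0],[0,0.8,0.1,0,0]]'
python3 -m creep '[[0,0.8,0.1,0,0],[0,0.8,0.1,0,0],[0,0.7,0.3,0,0],[0,0.7,0.3,0,0],[0,0.7,0.3,0,0]]'
python3 -m creep '[[0,0.6,0.4,0,0],[0,0.6,0.4,0,0],[0,0.6,0.4,0,0],[0,0.6,0.5,0,0],[0,0.6,0.5,0,0]]'
cat > fk.py <<'E'
from h import *
o=ctrl.get_obs(); print('tcp',o['position'].round(4),'F',o['contact_force'].round(1),round(o['time'],2))
for n in ('side','scene'):
    d=grab(n); C=cloud(d); c=np.array([.612,-.2255]);ax=np.array([np.cos(np.radians(-3.6)),np.sin(np.radians(-3.6))])
    D=C[...,:2]-c; X=D@ax; Y=D@[-ax[1],ax[0]]; Z=C[...,2]-.086
    r=np.hypot(X,Z); m=(abs(Y)<.044)&(abs(Y)>.03)&(r>.05)&(r<.122)&(Z>.012)&(X<.03)&(Z<.13)
    if m.sum()>5: print(n,m.sum(),'fork ang',np.median(np.arctan2(Z[m],-X[m])).round(3))
    m=(abs(Y)<.04)&(abs(r-.112)<.012)&(Z>-.01)&(X<.03)
    print('  bar-ish pts',m.sum(),np.median(np.arctan2(Z[m],-X[m])).round(3) if m.any() else '')
E
python3 fk.py
```

```text
time: 18.95
position: [0.6172, -0.2226, 0.2018]
eef_rot: [-0.684, 0.729, -0.002, 0.001]
contact_force: [2.0, -0.5, 1.4]
grip_width: -0.0
time: 19.45
position: [0.5789, -0.2197, 0.1883]
eef_rot: [-0.684, 0.729, 0.0, -0.0]
contact_force: [1.9, -0.4, 1.1]
grip_width: 0.0001
time: 19.95
position: [0.5494, -0.2179, 0.1662]
eef_rot: [-0.684, 0.729, -0.0, 0.0]
contact_force: [2.5, 0.2, -1.9]
grip_width: 0.0
tcp [ 0.5494 -0.2179  0.1662] F [ 2.5  0.2 -1.9] 19.95
side 143 fork ang 0.749
  bar-ish pts 292 0.736
scene 184 fork ang 0.729
  bar-ish pts 225 0.793
```

```bash
python3 -m creep '[[0,-0.5,-1,0,0],[0,0,-2.5,0,0],[0,0,-1.5,0,0],[0.2,2,0,0,0],[0,0.5,0,0,0]]'
python3 -m creep '[[0,0,1,0,0],[0,0.1,1.5,0,0],[0,0.3,1,0,0],[0,0.3,1,0,0],[0,0.3,1,0,0]]'
python3 -m creep '[[0,0.3,1,0,0],[0,0.3,1,0,0],[0,0.2,1,0,0],[0,0.2,1,0,0],[0,0,0,0,0]]'
python3 fk.py
```

```text
time: 20.55
position: [0.5293, -0.219, 0.2184]
eef_rot: [-0.684, 0.729, -0.001, 0.0]
contact_force: [0.2, 0.9, -1.1]
grip_width: 0.0001
time: 21.05
position: [0.5192, -0.2179, 0.1605]
eef_rot: [-0.685, 0.729, 0.001, -0.0]
contact_force: [-1.4, -0.1, 2.0]
grip_width: 0.0002
time: 21.55
position: [0.5086, -0.2168, 0.1197]
eef_rot: [-0.684, 0.729, 0.001, -0.0]
contact_force: [0.5, -0.8, -0.5]
grip_width: 0.0003
tcp [ 0.5086 -0.2168  0.1197] F [ 0.5 -0.8 -0.5] 21.55
side 25 fork ang 0.142
  bar-ish pts 196 0.147
scene 45 fork ang 0.18
  bar-ish pts 335 0.413
```

```bash
python3 -m creep '[[0,0.1,0.4,0,0],[0,0,0.3,0,0],[0,0,0,0,0],[0,0,0,0,0]]'
python3 -m creep '[[0,0,0.15,0,0],[0,0,0,0,0],[0,0,0,0,0]]'
python3 -m creep '[[0,0,0.1,0,0],[0,0,0,0,0],[0,0,0,0,0]]'
```

```text
time: 22.05
position: [0.5086, -0.2173, 0.1148]
eef_rot: [-0.684, 0.729, 0.0, 0.0]
contact_force: [-0.2, -0.2, 0.1]
grip_width: 0.0001
time: 22.35
position: [0.5086, -0.2174, 0.1133]
eef_rot: [-0.684, 0.729, -0.0, 0.0]
contact_force: [0.6, 0.0, 0.6]
grip_width: 0.0001
time: 22.65
position: [0.5086, -0.2174, 0.1123]
eef_rot: [-0.684, 0.729, 0.0, -0.0]
contact_force: [1.0, 0.6, -0.0]
grip_width: 0.0001
```

```bash
for i in 1; do python3 -m creep '[[0,0,0.1,0,0],[0,0,0,0,0]]'; done
python3 -m creep '[[0,0,0.1,0,0],[0,0,0,0,0]]'
python3 -m creep '[[0,0,0.1,0,0],[0,0,0,0,0]]'
python3 fk.py
```

```text
time: 22.85
position: [0.5087, -0.2174, 0.1119]
eef_rot: [-0.684, 0.729, 0.0, -0.0]
contact_force: [-1.9, 1.5, 5.0]
grip_width: 0.0001
time: 23.05
position: [0.5087, -0.2175, 0.1118]
eef_rot: [-0.685, 0.729, 0.0, -0.0]
contact_force: [-3.1, 1.9, 9.0]
grip_width: 0.0001
time: 23.25
position: [0.5088, -0.2175, 0.1117]
eef_rot: [-0.685, 0.729, 0.0, -0.0]
contact_force: [-5.2, 2.3, 13.1]
grip_width: 0.0001
tcp [ 0.5088 -0.2175  0.1117] F [-5.2  2.3 13.1] 23.25
side 10 fork ang 0.561
  bar-ish pts 187 0.082
scene 40 fork ang 0.642
  bar-ish pts 342 0.503
```

Bottomed out at the predicted height (13 N). Retreat and check.

```bash
python3 -m creep '[[0,0,-0.5,0,0],[0,0,-2,0,0],[0,0,-4,0,0],[0,0,-4,0,0],[0,4,-2,0,0]]'
python3 -m creep '[[0,3,0,0,0],[0,0,0,0,0],[0,0,0,0,0],[0,0,0,0,0]]'
python3 - <<'E'
from h import *
d=grab('wrist'); save(d,'pics/w9.png'); o=ctrl.get_obs()
print(o['position'].round(3)); u,v=proj(d,[.5503,-.2222,.08]); print('bore px',u,v)
for t in (80,95): dark(d,(int(u),int(v)),45,.08,t)
g=d['color'].min(-1);m=(g>170).astype(np.uint8);cs,hi=cv2.findContours(m,cv2.RETR_CCOMP,cv2.CHAIN_APPROX_NONE)
for c in cs:
    if 1500<cv2.contourArea(c)<60000:
        Q=np.array([onz(d,*q,.083)[:2] for q in c[:,0]],np.float32);e=cv2.fitEllipse(Q);print('ctr',np.round(e[0],4),np.round(e[1],4));
ax=np.array([np.cos(np.radians(-3.6)),np.sin(np.radians(-3.6))])
for n in ('wrist','side','scene'):
    dd=d if n=='wrist' else grab(n); C=cloud(dd);D=C[...,:2]-[.5503,-.2222];X=D@ax;Y=D@[-ax[1],ax[0]];Z=C[...,2]
    for nm,k in (('bar',(abs(X+.048)<.006)&(abs(Y)<.04)),('arm',(abs(X)<.03)&(abs(abs(Y)-.036)<.004)),('tongue',(X<-.065)&(X>-.10)&(abs(Y)<.014))):
        print(n,nm,k.sum(),'z',np.percentile(Z[k],[10,50,90]).round(4))
    k=(Z>.09)&(Z<.1)&(X<.0)&(X>-.08)&(abs(Y)<.05)
    if k.any(): print('  bar x',X[k].mean().round(4))
    k=(X<-.052)&(X>-.13)&(abs(Y)<.03)&(abs(Z-.083)<.006)&(dd['color'].min(-1)>110)
    if k.sum()>20: print('  tongue tip X',X[k].min().round(4),'Y mean near/far',Y[k&(X>-.075)].mean().round(4),Y[k&(X<-.085)].mean().round(4))
E
```

```text
time: 23.85
position: [0.472, -0.2165, 0.2388]
eef_rot: [-0.685, 0.728, -0.004, 0.001]
contact_force: [-0.6, 0.1, 1.2]
grip_width: -0.0
time: 24.25
position: [0.4393, -0.2131, 0.234]
eef_rot: [-0.684, 0.729, -0.0, 0.0]
contact_force: [0.2, -0.2, 0.4]
grip_width: 0.0002
[ 0.439 -0.213  0.234]
bore px 321.6563096988084 82.30949463013252
px [324.5  67.7] world [ 0.5476 -0.2216] axes [0.0376 0.041 ] 80
px [321.9  81.6] world [ 0.5504 -0.2224] axes [0.0377 0.038 ] 95
ctr [ 0.4743 -0.2198] [0.0371 0.0536]
ctr [ 0.5174 -0.4343] [0.066  0.0662]
ctr [ 0.5541 -0.2201] [0.0983 0.1114]
ctr [ 0.5526 -0.2222] [0.0497 0.0508]
wrist bar 1826 z [0.092  0.0948 0.0962]
wrist arm 2063 z [0.0889 0.0899 0.0908]
wrist tongue 12914 z [0.0846 0.2963 0.3123]
  bar x -0.0397
  tongue tip X -0.1044 Y mean near/far -0.001 -0.0012
side bar 198 z [0.0106 0.0925 0.4653]
side arm 240 z [0.0119 0.0426 0.0895]
side tongue 264 z [-0.001   0.0822  0.3903]
  bar x -0.0459
  tongue tip X -0.1033 Y mean near/far -0.0005 -0.0005
scene bar 168 z [0.0792 0.0937 0.4791]
scene arm 91 z [0.02   0.0864 0.0894]
scene tongue 630 z [0.0844 0.3816 0.4908]
  bar x -0.0412
  tongue tip X -0.1054 Y mean near/far 0.0022 0.0017
```

```bash
python3 -c "
from workcell import ctrl
print(ctrl.finish_job(), ctrl.get_obs()['time'])"
```

```text
the job is handed in; nothing more can be done
the job is handed in; nothing more can be done
```

The job is handed in at about 24 s of the 67 s allowed, and my last checks show the gasket seated and the fork down. No verdict is reported.

**What I did:** I hooked the shut fingers in the gasket's hole and dragged it until the tongue stood about 48 mm out over the slab's front edge. I gripped the tongue there and lifted it, with about 0.02 rad of sag. I centred the hole over the bore by looking through it with the wrist camera, then set the gasket down and let go. Last, I pushed the fork over from behind and pressed it down until it stopped at 13 N.

**Last checks, with the arm clear:**
- **Gasket position:** its hole was within about 2.2 mm of the bore by the wrist image. The tongue tip was 103 to 105 mm in front of the bore, where about 105 mm is expected.
- **Gasket flatness and angle:** it measured flat before the fold (tilt about 0.003 rad). Its tongue ran square to the flange within about 0.02 rad.
- **Fork:** the top of its bar was at 94.8 mm and its arms at 89.9 mm. Fully folded should give about 95 mm and 89 mm.

**Checks that disagreed:**
- **Fork angle from depth images:** my rough estimate read nonsense (0.08 to 0.64 rad) with the gripper in the way. I relied on the bar height and the stop instead.
- **Hole offset:** it read 0.8 mm after release and 2.2 mm at the end, when the fork partly hid the hole.
- **Other items on the bench:** I did not measure them again. In the side picture taken just before the fold, the ones in view looked unmoved.

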